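Check the frying pan's surface with a sprung contact thermometer

TASK

Take the lid off the frying pan by its knob and set it down flat, knob up, on the chopping board, without dropping it. Then lift the surface thermometer out of its stand and hold it upright on the round mark in the middle of the pan, its display turned to the front of the hob where the control knobs are, pressing only lightly so that the sprung head gives but is not pushed fully in. Finish while you are still holding it there like that; leave the pan on its burner where it is and the other things undisturbed.

Things in the scene. Friction and masses are not known exactly. Their poses are not given: they have to be found in the camera images.
- hob: two-burner gas hob, 510 mm deep (x) by 290 mm wide (y), fixed; origin at the centre of its underside, x from its front edge (control knobs, robot's side) to its rear. Burner centres at x = -85 and +150 mm, pan supports 48 mm above the worktop; one burner carries the frying pan, the other the saucepan
- hob_rear (a point): middle of the hob's rear edge (the edge away from the control knobs), 250 mm behind the hob's centre along its +x, on its top plate 10 mm above the worktop
- pan: low dark non-stick frying pan under its lid, loose, 0.5 to 1.1 kg; 200 mm across at the rim, 156 mm at the foot, 45 mm high, floor 6 mm thick; origin at the centre of its underside, z up; its black stick handle runs along its +y, to 245 mm from the centre and 65 mm above the origin
- pan_mark (a point): middle of the round heat-indicator mark (48 mm across, grey rings) on the pan's inner floor, which is flat
- lid: round steel lid, 206 mm across, low dome 26 mm high, 0.24 to 0.39 kg, lying flat on the pan's rim; origin at the centre of its flat underside, z up. A round black knob stands in its middle: 34 mm across, from 40 to 65 mm above the origin on a 16 mm neck
- lid_knob (a point): point on the knob's axis to grip it at, 54 mm above the lid's underside
- board: oiled wooden chopping board, 240 mm (x) by 215 mm (y), 18 mm thick, does not move; origin at the centre of its underside
- stand: steel thermometer stand, does not move: foot 86 mm across and an upright tube 42 mm across with a 32 mm bore, its mouth 100 mm above the worktop; origin at the centre of its underside
- thermometer: surface thermometer, 0.14 kg, upright in the stand; origin under its round 41 mm collar, z up along it. Above: grey handle 34 (y) x 24 mm (x), 6 to 87 mm up, gripped across the 34 mm with the TCP about 80 mm up, then a sloping display housing as wide, up to 110 mm; the display faces its -x and upward. Below: thin stem and sprung disc head, 17 mm across, face 80 mm below the origin when free
- probe_head (a joint): how far the sprung head is pushed into the stem: 0 when free, 0.010 m when fully in. It takes about 1.4 N to start it moving and 0.7 N more per mm (about 5 N half way, 8.4 N fully in)
- probe_tip (a point): centre of the measuring head's flat face, on the thermometer's axis; moves with the sprung head
- saucepan: steel milk saucepan on the other burner, open, 140 mm across, 80 mm high, black stick handle along its +y to 220 mm from its centre; origin at the centre of its underside
- jar: glass clip-top storage jar, 84 mm across, 119 mm high; origin at the centre of its underside
- mill: dark wooden pepper mill, 54 mm across, 160 mm high; origin at the centre of its underside
- mug: white mug, 80 mm across, 92 mm high; origin at the centre of its underside
- salt_bowl: small white ceramic salt bowl, 90 mm across, 42 mm high; origin at the centre of its underside
- fish_slice: kitchen fish slice lying on the worktop at the far left of the hob; origin at its middle, on the worktop
- spice_jar: small spice jar, 46 mm across, 95 mm high; origin at the centre of its underside
Things that resemble listed ones, but are neither listed nor needed, are in the scene too. Leave any blue or purple look-alike of the thermometer alone.

How it is judged:
By the outcome, as a careful person would: the job done as asked, in the order asked, and still so for the second after the job is handed in, while the arm keeps its last pose, push and grip.
It also fails if it takes over 67 s, if anything falls off the work surface, if the arm or the gripper's body presses on something with over 40 N, if the wrist force passes 120 N, or if a joint passes its speed limit or range.

ROBOT

A 7-joint arm with a two-finger parallel gripper is mounted at the origin on the work surface. World frame = base frame: x ahead of the robot, y to its left, z up, the work surface at z = 0. Lengths are in m, angles in rad, forces in N, time in s.
With the tool pointing down it reaches from about 0.425 to 0.825 m from the base axis. Payload 3.6 kg.
Tool frame: the origin (TCP) lies between the finger pads, 19 mm behind the fingertips; this is the grasp point; z points along the fingers, y is the line along which they close (so a half turn about z gives the same grasp; the last joint's range is limited). The gripper opens to 85 mm and grips with 20 to 120 N. Pads are 22 mm wide; open, the fingers measure 114 mm over their backs; the gripper's body (76 mm by 85 mm) begins 54 mm behind the grasp point. The pads swing forward as they close: fully open they stand 13 mm farther back than shut.
Start: joints at [1.292, 0.615, -0.013, 1.423, 0.008, 1.103, -0.04], TCP at [0.162, -0.629, 0.25] pointing down, gripper open.
Joint ranges: [-3.12, 3.12], [-0.3, 2.06], [-1.34, 1.32], [0.26, 2.42], [-1.36, 4.5], [0.01, 1.98], [-2.84, 2.84]. Speed limits (rad/s): [2.79, 2.79, 3.14, 3.14, 3.14, 3.14, 3.14].

INTERFACE

Orientations are given as a unit quaternion [w, x, y, z].
In Python, from workcell import robot, cams, job gives the robot as it stands. The module is installed in compiled form; this text tells all that it offers.
- The arm moves only by the shell command python3 -m creep 'ROWS' [FORCE]. ROWS is JSON, a list of rows, each an object of numbers: "rx", "ry", "rz": the turn, a rotation vector about the world's x, y, z in degrees; "tx", "ty", "tz": the shift along the world's x, y, z in mm; "jaw": the opening, from -1 (shut) to 1 (fully open). In form: [{"rx": .., "ry": .., "rz": .., "tx": .., "ty": .., "tz": .., "jaw": ..}, ...]. A call has 1 to 8 rows; each row is the pose to reach, as a shift and turn from the pose commanded when the call began; what a row does not reach only later rows make up. A row lasts 1/8 s, in which the tool goes at most 62.5 mm and 10.7 degrees, less where a joint would pass 70% of its speed; a pose out of reach is approached as far as the arm can. A call with a gripper value outside its range is refused whole. The fingers move at their own pace and stop on an object; FORCE is the grip in N (left out, the last holds). Time passes only in rows, so rows that repeat a pose let the fingers close. It gives the time, the measured TCP pose, the force, the opening and the grip force at its end, in the units of the state.
- robot.observe(): the state, without advancing time (a new reading comes with each control period).
- cams.camera(name): name is "scene" or "top" or "wrist"; returns a dict with "img" (420x560x3 uint8, red, green, blue), "fx", "fy", "cx", "cy" (pixels), "rvec" (rotation vector, rad) and "tvec" (3), from world to camera coordinates, as OpenCV has them. Camera axes: x right, y down, z forward; pixel columns grow to the right and rows downward; lengths in m; the calibration is good to about 2 mm. A picture is of the moment at which its call begins. There is no depth.
- job.job_done(): hands the job in; it is judged then, once.
The state is a dict: "clock": time; "joints": joint angles; "joint_vel": joint speeds; "tau": joint torques, N m; "position": TCP position; "tool_rot": TCP orientation; "force": force on the tool from outside, world axes, zero at the start; "moment": the same for the moment, N m; "grip_width": finger opening in m; "gripper_force": force on a finger pad.
Only numpy, scipy, OpenCV 4.12 (cv2) and the standard library are available. Lean on these libraries where they do the work, as an engineer would, in place of code of your own. Each camera call takes 0.05 s, during which the arm holds its last target. There are 200 camera calls.

## Working session

There is one attempt and no reset: what is moved stays moved. The work goes in short steps, Python scripts to look and compute and a shell command to move; the robot and the scene stay as the last step left them, time stands still between calls to the robot, and variables do not carry over. Pictures are saved under pics/ and viewed, at most 10 in all, crops included, and the job is handed in when it is done.

```bash
mkdir -p pics
cat > h.py <<'E'
import numpy as np, cv2, json
from workcell import robot, cams, job
def shot(n,f):
    c=cams.camera(n); cv2.imwrite(f'pics/{f}.png',c['img'][:,:,::-1])
    json.dump({k:np.array(c[k]).tolist() for k in ('fx','fy','cx','cy','rvec','tvec')},open(f'pics/{f}.json','w'))
def cal(f):
    c=json.load(open(f'pics/{f}.json')); R=cv2.Rodrigues(np.array(c['rvec'],float))[0]; t=np.array(c['tvec'],float).ravel()
    K=np.array([[c['fx'],0,c['cx']],[0,c['fy'],c['cy']],[0,0,1.]]); return K,R,t
def ray(f,u,v):
    K,R,t=cal(f); return -R.T@t, R.T@np.linalg.inv(K)@[u,v,1]
def at(f,u,v,z):
    o,d=ray(f,u,v); return o+d*(z-o[2])/d[2]
def proj(f,P):
    K,R,t=cal(f); p=K@(R@np.array(P,float)+t); return p[:2]/p[2]
def crop(f,g,x0,y0,x1,y1,s):
    i=cv2.imread(f'pics/{f}.png')[y0:y1,x0:x1]; cv2.imwrite(f'pics/{g}.png',cv2.resize(i,None,fx=s,fy=s,interpolation=cv2.INTER_CUBIC))
E
python3 - <<'E'
from h import *
shot('top','t0'); shot('scene','s0')
a=cv2.imread('pics/t0.png'); b=cv2.imread('pics/s0.png')
for f in('t0','s0'):
    K,R,t=cal(f); print(K[0,0],K[0,2],K[1,2],-R.T@t,R.round(3).tolist())
s=robot.observe(); print(s)
E
```

```text
428.8299087775836 276.80246801077607 207.65788717326126 [0.4120183  0.00956131 1.23470702] [[-0.014, -1.0, 0.015], [-0.992, 0.012, -0.125], [0.125, -0.017, -0.992]]
425.5809927173222 274.01532520280074 206.61918342363145 [ 0.97680541 -0.35981522  1.03764174] [[0.69, 0.724, 0.005], [0.622, -0.589, -0.515], [-0.37, 0.358, -0.857]]
{'clock': 0.1, 'joints': array([ 1.29248481,  0.61582087, -0.01262628,  1.42473576,  0.00809331,
        1.10341226, -0.04037854]), 'joint_vel': array([ 0.00030594,  0.00051633, -0.00034999, -0.00494777, -0.00068758,
       -0.00061722,  0.00078334]), 'tau': array([ 1.28656593e-03, -4.70382214e+01,  2.60235853e-01, -1.71568465e+01,
        1.00972920e-02,  5.89496849e-03, -4.53653595e-07]), 'position': array([ 0.16181102, -0.62887135,  0.24895593]), 'tool_rot': array([-1.15285413e-03,  9.92077894e-01,  1.25618864e-01, -1.54816092e-04]), 'force': array([0.89802244, 0.22784688, 0.10235923]), 'moment': array([-0.02591442,  0.02068936,  0.01304614]), 'gripper_force': 0.0, 'grip_width': 0.08552118723702956}
```

View pics/t0.png

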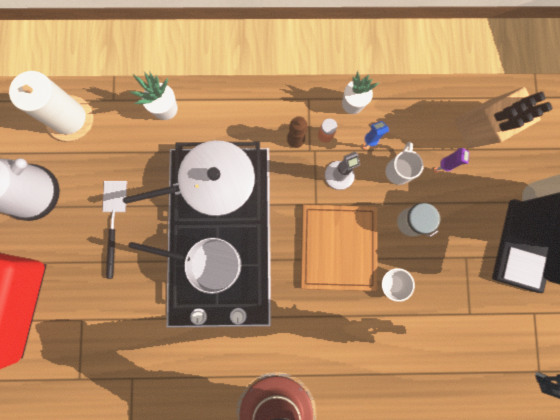

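View pics/s0.png

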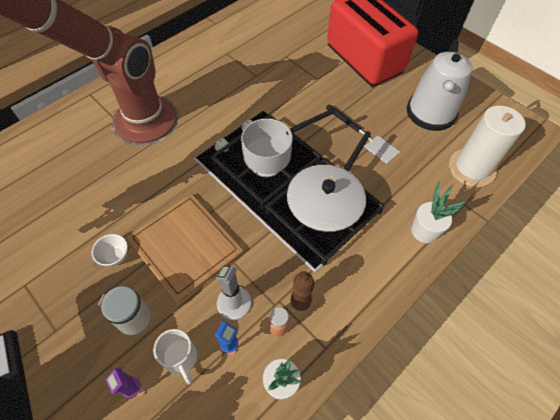

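Top view: the lid knob is at (213,174), the grey thermometer in its stand at (348,163), the board at (340,247) and the hob's control knobs at (198,316) and (238,316). Thermometer candidates are grey in the stand (348,163), blue (376,133) and purple (455,160). The grey one fits because it stands in the steel stand and isn't a coloured look-alike. I'll confirm it in an enlarged crop.

Run:
```python
from h import *
crop('t0','a',310,115,410,200,4); crop('s0','b',195,240,295,325,4); crop('t0','c',160,130,280,232,4*100/120); crop('s0','d',270,150,390,252,4*100/120)
g=lambda n:cv2.resize(cv2.imread(f'pics/{n}.png'),(390,295))
cv2.imwrite('pics/m.png',np.vstack([np.hstack([g('a'),g('b')]),np.hstack([g('c'),g('d')])]))
```

```text
(no output)
```

View pics/m.png

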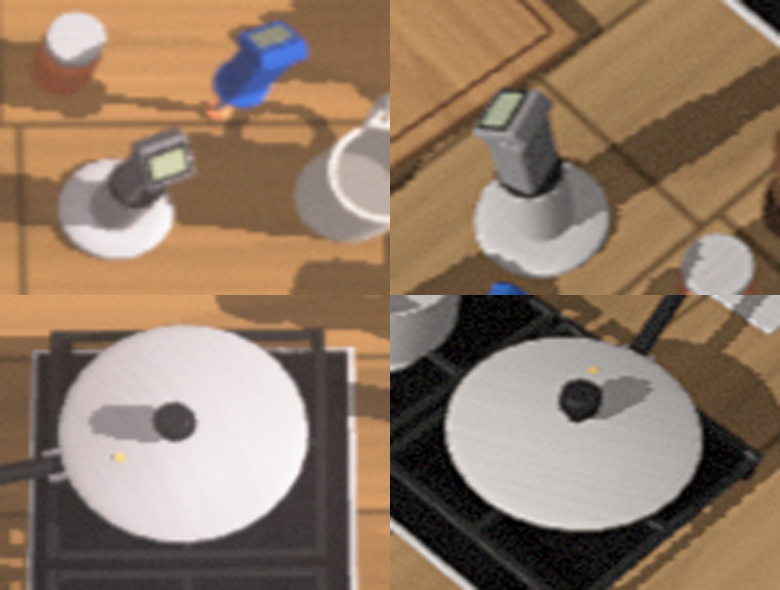

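Run:
```python
from h import *
np.set_printoptions(precision=4,suppress=True)
A=lambda x,y:(x/3.9+310,y/295*85+115)
B=lambda x,y:((x-390)/3.9+195,y/295*85+240)
print('knob',at('t0',213.8,173.2,.148),at('s0',328.5,186.3,.148))
print('foot',at('t0',*A(115,208),.004),at('s0',*B(542,220),.004))
print('edge top',[at('t0',*A(*p),.21)[:2] for p in((133,143),(185,128))],[at('s0',*B(*p),.21)[:2] for p in((478,125),(530,130))])
print('disp low',[at('t0',*A(*p),.19)[:2] for p in((140,190),(195,170))],[at('s0',*B(*p),.19)[:2] for p in((492,90),(548,92))])
print('hob',[at('t0',*p,.01)[:2] for p in((168,328),(270,325),(269,150))])
print('board',[at('t0',*p,.018)[:2] for p in((303,206),(376,206),(377,288),(303,287))])
for n in((0,0),):
  pass
print('jar,bowl',at('t0',424,216,.119),at('t0',398,285,.042),'mug',at('t0',408,163,.09),'sauce',at('t0',212,265,.128),'mill',at('t0',298,123,.16))
```

```text
knob [0.64   0.1519 0.148 ] [0.6436 0.1526 0.148 ]
foot [ 0.6612 -0.1964  0.004 ] [ 0.6654 -0.1942  0.004 ]
edge top [array([ 0.6661, -0.1747]), array([ 0.6766, -0.2079])] [array([ 0.6602, -0.2138]), array([ 0.6816, -0.1959])]
disp low [array([ 0.6365, -0.1817]), array([ 0.6508, -0.2174])] [array([ 0.6402, -0.19  ]), array([ 0.6623, -0.1685])]
hob [array([0.2337, 0.2946]), array([0.2372, 0.0121]), array([0.7364, 0.0091])]
board [array([ 0.5689, -0.0864]), array([ 0.5664, -0.2962]), array([ 0.3346, -0.2891]), array([ 0.3405, -0.0815])]
jar,bowl [ 0.5256 -0.3964  0.119 ] [ 0.3434 -0.3416  0.042 ] mug [ 0.675  -0.3712  0.09  ] sauce [0.4057 0.1581 0.128 ] mill [ 0.7677 -0.0669  0.16  ]
```

The crop confirms the grey thermometer in the steel stand, at about (0.663,-0.195). The knob is at about (0.642,0.152). Moving above the knob.

```bash
python3 -m creep '[{"tx":20,"ty":30,"tz":10,"jaw":1},{"tx":55,"ty":85,"tz":20,"jaw":1},{"tx":85,"ty":140,"tz":25,"jaw":1},{"tx":115,"ty":190,"tz":30,"jaw":1},{"tx":150,"ty":240,"tz":30,"jaw":1},{"tx":180,"ty":295,"tz":30,"jaw":1},{"tx":210,"ty":345,"tz":30,"jaw":1},{"tx":240,"ty":395,"tz":30,"jaw":1}]' 40
python3 -m creep '[{"tx":30,"ty":50,"jaw":1},{"tx":60,"ty":100,"jaw":1},{"tx":90,"ty":150,"jaw":1},{"tx":120,"ty":200,"jaw":1},{"tx":150,"ty":245,"jaw":1},{"tx":180,"ty":295,"jaw":1},{"tx":210,"ty":340,"jaw":1},{"tx":228,"ty":370,"jaw":1}]'
python3 -m creep '[{"tx":12,"ty":16,"jaw":1},{"tx":12,"ty":16,"jaw":1},{"tx":12,"ty":16,"jaw":1}]'
python3 - <<'E'
from h import *
shot('wrist','w1'); s=robot.observe(); print(s['position'],s['tool_rot'],s['joints'],s['force'])
print(proj('w1',[.642,.152,.158]),proj('w1',[.642,.152,.093]))
E
```

```text
[ 0.16183996 -0.62896157  0.24910214] [-9.86713406e-04  9.92081908e-01  1.25588607e-01 -1.28470645e-04] [ 1.29248347  0.61569591 -0.01263123  1.42453926  0.00809709  1.10339732
 -0.04044524] [ 0.06514881  0.29869269 -0.22740972]
[-8776.62745577 -8575.81071498] [-2167.8649643 -2243.2026759]invalid input at $[0]: expected keys rx, ry, rz, tx, ty, tz, jaw
invalid input at $[0]: expected keys rx, ry, rz, tx, ty, tz, jaw
invalid input at $[0]: expected keys rx, ry, rz, tx, ty, tz, jaw
```

View pics/w1.png

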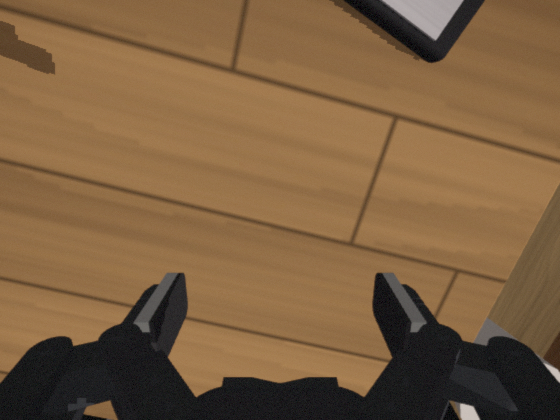

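The picture shows only worktop and the open fingers, because the moves were refused: every key is required in each row. Resending.

```bash
python3 -m creep '[{"rx":0,"ry":0,"rz":0,"tx":20,"ty":30,"tz":10,"jaw":1},{"rx":0,"ry":0,"rz":0,"tx":55,"ty":85,"tz":20,"jaw":1},{"rx":0,"ry":0,"rz":0,"tx":85,"ty":140,"tz":25,"jaw":1},{"rx":0,"ry":0,"rz":0,"tx":115,"ty":190,"tz":30,"jaw":1},{"rx":0,"ry":0,"rz":0,"tx":150,"ty":240,"tz":30,"jaw":1},{"rx":0,"ry":0,"rz":0,"tx":180,"ty":295,"tz":30,"jaw":1},{"rx":0,"ry":0,"rz":0,"tx":210,"ty":345,"tz":30,"jaw":1},{"rx":0,"ry":0,"rz":0,"tx":240,"ty":395,"tz":30,"jaw":1}]' 40
python3 -m creep '[{"rx":0,"ry":0,"rz":0,"tx":30,"ty":50,"tz":0,"jaw":1},{"rx":0,"ry":0,"rz":0,"tx":60,"ty":100,"tz":0,"jaw":1},{"rx":0,"ry":0,"rz":0,"tx":90,"ty":150,"tz":0,"jaw":1},{"rx":0,"ry":0,"rz":0,"tx":120,"ty":200,"tz":0,"jaw":1},{"rx":0,"ry":0,"rz":0,"tx":150,"ty":245,"tz":0,"jaw":1},{"rx":0,"ry":0,"rz":0,"tx":180,"ty":295,"tz":0,"jaw":1},{"rx":0,"ry":0,"rz":0,"tx":210,"ty":340,"tz":0,"jaw":1},{"rx":0,"ry":0,"rz":0,"tx":240,"ty":386,"tz":0,"jaw":1}]'
python3 -m creep '[{"rx":0,"ry":0,"rz":0,"tx":0,"ty":0,"tz":0,"jaw":1},{"rx":0,"ry":0,"rz":0,"tx":0,"ty":0,"tz":0,"jaw":1}]'
python3 - <<'E'
from h import *
shot('wrist','w2'); s=robot.observe(); print(s['position'],s['tool_rot'],s['joints'],s['force'])
print(proj('w2',[.642,.152,.158]),proj('w2',[.642,.152,.093]))
E
```

```text
clock: 1.15
position: [0.4026, -0.2327, 0.28]
tool_rot: [0.0, 0.992, 0.126, 0.0]
force: [0.8, -0.3, -0.1]
grip_width: 0.0854
gripper_force: 0.0
clock: 2.15
position: [0.6427, 0.1527, 0.2796]
tool_rot: [0.0, 0.992, 0.125, -0.0]
force: [1.2, -0.0, 0.0]
grip_width: 0.0855
gripper_force: 0.0
clock: 2.4
position: [0.6416, 0.1506, 0.2792]
tool_rot: [0.001, 0.992, 0.125, -0.001]
force: [-0.8, -0.3, 1.1]
grip_width: 0.0852
gripper_force: 0.0
[0.6416889  0.14963917 0.27965556] [ 8.83810303e-04  9.92199814e-01  1.24653362e-01 -5.35936147e-04] [-0.15442685  0.61453894 -0.197837    1.3455827   0.1237913   1.19474957
 -1.6834311 ] [0.16043408 0.46850998 0.85429451]
[277.56789316 207.70145317] [277.83260577 187.30968089]
```

View pics/w2.png

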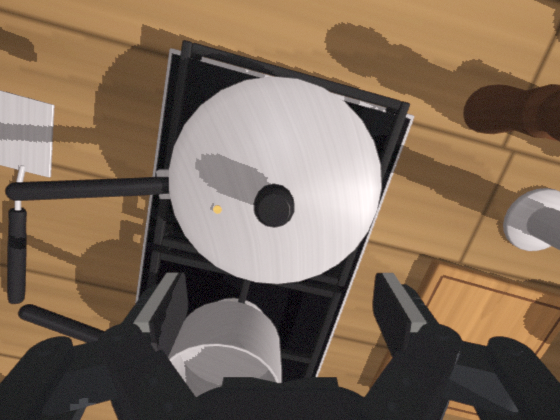

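Lid knob seen at (274,206), against a prediction of (278,208): aligned to within about 2 mm. Descending and gripping.

```bash
python3 - <<'E'
from h import *
print(at('w2',274,205.5,.158))
E
python3 -m creep '[{"rx":0,"ry":0,"rz":0,"tx":0,"ty":1,"tz":-25,"jaw":1},{"rx":0,"ry":0,"rz":0,"tx":0,"ty":1,"tz":-60,"jaw":1},{"rx":0,"ry":0,"rz":0,"tx":0,"ty":1,"tz":-95,"jaw":1},{"rx":0,"ry":0,"rz":0,"tx":0,"ty":1,"tz":-120,"jaw":1},{"rx":0,"ry":0,"rz":0,"tx":0,"ty":1,"tz":-132,"jaw":1},{"rx":0,"ry":0,"rz":0,"tx":0,"ty":1,"tz":-132,"jaw":1},{"rx":0,"ry":0,"rz":0,"tx":0,"ty":1,"tz":-132,"jaw":0}]' 40
python3 -m creep '[{"rx":0,"ry":0,"rz":0,"tx":0,"ty":0,"tz":0,"jaw":-1},{"rx":0,"ry":0,"rz":0,"tx":0,"ty":0,"tz":0,"jaw":-1},{"rx":0,"ry":0,"rz":0,"tx":0,"ty":0,"tz":0,"jaw":-1},{"rx":0,"ry":0,"rz":0,"tx":0,"ty":0,"tz":0,"jaw":-1},{"rx":0,"ry":0,"rz":0,"tx":0,"ty":0,"tz":0,"jaw":-1},{"rx":0,"ry":0,"rz":0,"tx":0,"ty":0,"tz":0,"jaw":-1}]' 60
```

```text
[0.64307744 0.15519304 0.158     ]
clock: 3.32
position: [0.6428, 0.1524, 0.1495]
tool_rot: [-0.0, 0.992, 0.125, 0.001]
force: [0.1, 0.3, -1.2]
grip_width: 0.0695
gripper_force: 0.0
clock: 4.08
position: [0.6424, 0.1537, 0.1493]
tool_rot: [-0.001, 0.992, 0.126, 0.001]
force: [-1.8, 1.4, 6.1]
grip_width: 0.0324
gripper_force: 59.4
```

```bash
python3 -m creep '[{"rx":0,"ry":0,"rz":0,"tx":0,"ty":0,"tz":5,"jaw":-1},{"rx":0,"ry":0,"rz":0,"tx":0,"ty":0,"tz":15,"jaw":-1},{"rx":0,"ry":0,"rz":0,"tx":0,"ty":0,"tz":30,"jaw":-1},{"rx":0,"ry":0,"rz":0,"tx":0,"ty":0,"tz":50,"jaw":-1},{"rx":0,"ry":0,"rz":0,"tx":0,"ty":0,"tz":70,"jaw":-1},{"rx":0,"ry":0,"rz":0,"tx":0,"ty":0,"tz":90,"jaw":-1},{"rx":0,"ry":0,"rz":0,"tx":0,"ty":0,"tz":100,"jaw":-1},{"rx":0,"ry":0,"rz":0,"tx":0,"ty":0,"tz":100,"jaw":-1}]'
python3 - <<'E'
from h import *
shot('scene','s1'); shot('top','t1')
E
```

```text
clock: 5.08
position: [0.6423, 0.1526, 0.249]
tool_rot: [-0.0, 0.992, 0.126, 0.001]
force: [-0.1, 0.2, -3.0]
grip_width: 0.0325
gripper_force: 59.7
```

View pics/s1.png

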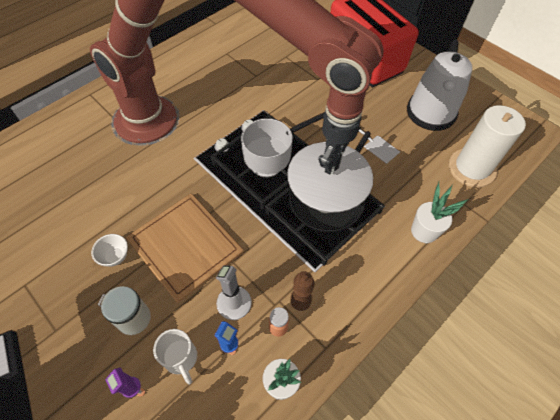

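The lid is lifted level at (330,177) and clear of the pan. Carrying it to the board centre, about (0.453,-0.188).

```bash
python3 -m creep '[{"rx":0,"ry":0,"rz":0,"tx":-8,"ty":-14,"tz":0,"jaw":-1},{"rx":0,"ry":0,"rz":0,"tx":-26,"ty":-47,"tz":0,"jaw":-1},{"rx":0,"ry":0,"rz":0,"tx":-48,"ty":-87,"tz":0,"jaw":-1},{"rx":0,"ry":0,"rz":0,"tx":-72,"ty":-130,"tz":0,"jaw":-1},{"rx":0,"ry":0,"rz":0,"tx":-96,"ty":-173,"tz":0,"jaw":-1},{"rx":0,"ry":0,"rz":0,"tx":-120,"ty":-216,"tz":0,"jaw":-1},{"rx":0,"ry":0,"rz":0,"tx":-144,"ty":-260,"tz":0,"jaw":-1},{"rx":0,"ry":0,"rz":0,"tx":-165,"ty":-298,"tz":0,"jaw":-1}]'
python3 -m creep '[{"rx":0,"ry":0,"rz":0,"tx":-15,"ty":-27,"tz":-5,"jaw":-1},{"rx":0,"ry":0,"rz":0,"tx":-22,"ty":-39,"tz":-25,"jaw":-1},{"rx":0,"ry":0,"rz":0,"tx":-24,"ty":-43,"tz":-55,"jaw":-1},{"rx":0,"ry":0,"rz":0,"tx":-24,"ty":-43,"tz":-90,"jaw":-1},{"rx":0,"ry":0,"rz":0,"tx":-24,"ty":-43,"tz":-120,"jaw":-1},{"rx":0,"ry":0,"rz":0,"tx":-24,"ty":-43,"tz":-145,"jaw":-1},{"rx":0,"ry":0,"rz":0,"tx":-24,"ty":-43,"tz":-158,"jaw":-1},{"rx":0,"ry":0,"rz":0,"tx":-24,"ty":-43,"tz":-162,"jaw":-1}]'
python3 -m creep '[{"rx":0,"ry":0,"rz":0,"tx":0,"ty":0,"tz":0,"jaw":-1},{"rx":0,"ry":0,"rz":0,"tx":0,"ty":0,"tz":0,"jaw":-1}]'
```

```text
clock: 6.18
position: [0.4744, -0.1482, 0.2477]
tool_rot: [0.0, 0.992, 0.124, -0.001]
force: [0.7, -0.3, -3.1]
grip_width: 0.0322
gripper_force: 59.9
clock: 7.18
position: [0.4524, -0.1888, 0.0856]
tool_rot: [-0.0, 0.992, 0.125, -0.0]
force: [0.1, -1.5, -3.2]
grip_width: 0.0322
gripper_force: 59.9
clock: 7.42
position: [0.4535, -0.1887, 0.0869]
tool_rot: [0.0, 0.992, 0.126, 0.001]
force: [0.1, -0.7, -2.4]
grip_width: 0.032
gripper_force: 59.9
```

```bash
python3 -m creep '[{"rx":0,"ry":0,"rz":0,"tx":0,"ty":0,"tz":-4,"jaw":-1},{"rx":0,"ry":0,"rz":0,"tx":0,"ty":0,"tz":-7,"jaw":-1},{"rx":0,"ry":0,"rz":0,"tx":0,"ty":0,"tz":-9,"jaw":-1},{"rx":0,"ry":0,"rz":0,"tx":0,"ty":0,"tz":-10,"jaw":-1},{"rx":0,"ry":0,"rz":0,"tx":0,"ty":0,"tz":-10,"jaw":-1}]'
python3 -m creep '[{"rx":0,"ry":0,"rz":0,"tx":0,"ty":0,"tz":-1,"jaw":-1},{"rx":0,"ry":0,"rz":0,"tx":0,"ty":0,"tz":-2,"jaw":-1},{"rx":0,"ry":0,"rz":0,"tx":0,"ty":0,"tz":-2,"jaw":-1}]'
```

```text
clock: 8.05
position: [0.4529, -0.1884, 0.0759]
tool_rot: [-0.0, 0.992, 0.126, -0.0]
force: [0.3, -0.1, -3.2]
grip_width: 0.0324
gripper_force: 59.9
clock: 8.43
position: [0.4529, -0.1885, 0.0739]
tool_rot: [-0.0, 0.992, 0.126, -0.0]
force: [-0.8, -0.3, -3.1]
grip_width: 0.0322
gripper_force: 59.9
```

```bash
python3 -m creep '[{"rx":0,"ry":0,"rz":0,"tx":0,"ty":0,"tz":-1,"jaw":-1},{"rx":0,"ry":0,"rz":0,"tx":0,"ty":0,"tz":-1,"jaw":-1}]'
python3 -m creep '[{"rx":0,"ry":0,"rz":0,"tx":0,"ty":0,"tz":-1,"jaw":-1},{"rx":0,"ry":0,"rz":0,"tx":0,"ty":0,"tz":-1,"jaw":-1}]'
```

```text
clock: 8.68
position: [0.453, -0.1886, 0.0735]
tool_rot: [0.0, 0.992, 0.126, 0.0]
force: [0.1, 0.4, 3.0]
grip_width: 0.0323
gripper_force: 60.6
clock: 8.93
position: [0.453, -0.1886, 0.0735]
tool_rot: [0.0, 0.992, 0.126, 0.0]
force: [-3.6, 0.4, 12.0]
grip_width: 0.0324
gripper_force: 61.5
```

```bash
python3 -m creep '[{"rx":0,"ry":0,"rz":0,"tx":0,"ty":0,"tz":1,"jaw":-1},{"rx":0,"ry":0,"rz":0,"tx":0,"ty":0,"tz":1,"jaw":0},{"rx":0,"ry":0,"rz":0,"tx":0,"ty":0,"tz":1,"jaw":0.5},{"rx":0,"ry":0,"rz":0,"tx":0,"ty":0,"tz":1,"jaw":1},{"rx":0,"ry":0,"rz":0,"tx":0,"ty":0,"tz":1,"jaw":1},{"rx":0,"ry":0,"rz":0,"tx":0,"ty":0,"tz":1,"jaw":1}]' 30
python3 -m creep '[{"rx":0,"ry":0,"rz":0,"tx":0,"ty":0,"tz":20,"jaw":1},{"rx":0,"ry":0,"rz":0,"tx":0,"ty":0,"tz":70,"jaw":1},{"rx":0,"ry":0,"rz":0,"tx":0,"ty":0,"tz":120,"jaw":1},{"rx":0,"ry":0,"rz":0,"tx":0,"ty":0,"tz":180,"jaw":1},{"rx":0,"ry":0,"rz":0,"tx":20,"ty":0,"tz":230,"jaw":1},{"rx":0,"ry":0,"rz":0,"tx":70,"ty":0,"tz":250,"jaw":1},{"rx":0,"ry":0,"rz":0,"tx":120,"ty":0,"tz":250,"jaw":1},{"rx":0,"ry":0,"rz":0,"tx":160,"ty":-3,"tz":250,"jaw":1}]'
python3 -m creep '[{"rx":0,"ry":0,"rz":0,"tx":30,"ty":-2,"tz":0,"jaw":1},{"rx":0,"ry":0,"rz":0,"tx":50,"ty":-3,"tz":0,"jaw":1},{"rx":0,"ry":0,"rz":0,"tx":50,"ty":-3,"tz":0,"jaw":1},{"rx":0,"ry":0,"rz":0,"tx":50,"ty":-3,"tz":0,"jaw":1}]'
python3 - <<'E'
from h import *
shot('wrist','w3'); shot('top','t3'); shot('scene','s3'); s=robot.observe(); print(s['position'],s['tool_rot'])
for z in(.1,.21):print(proj('w3',[.663,-.195,z]))
a=cv2.imread('pics/w3.png'); b=cv2.imread('pics/s3.png')
h=lambda i,w:cv2.resize(i,w)
cv2.imwrite('pics/m3.png',np.hstack([h(a[60:360,150:450],(500,500)),np.vstack([h(b[170:310,90:250],(286,250)),h(b[130:250,260:397],(286,250))])]))
E
```

```text
clock: 9.68
position: [0.453, -0.1885, 0.0729]
tool_rot: [-0.0, 0.992, 0.126, 0.0]
force: [-0.2, -0.2, 0.0]
grip_width: 0.0855
gripper_force: 0.0
clock: 10.68
position: [0.6146, -0.1909, 0.3231]
tool_rot: [-0.0, 0.992, 0.126, 0.0]
force: [0.7, 0.2, -0.6]
grip_width: 0.0852
gripper_force: 0.0
clock: 11.18
position: [0.6621, -0.1946, 0.3228]
tool_rot: [-0.0, 0.992, 0.125, -0.001]
force: [-0.2, 0.2, -0.3]
grip_width: 0.0855
gripper_force: 0.0
[ 0.66219093 -0.19476979  0.3235141 ] [ 1.57612796e-04  9.92119342e-01  1.25296391e-01 -1.41808818e-05]
[279.94333292 179.06164476]
[280.14394794 211.15235005]
```

View pics/m3.png

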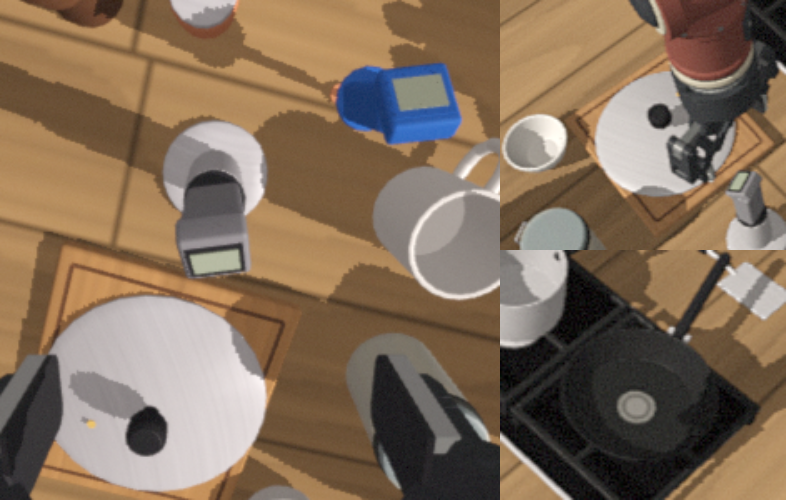

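The lid lies flat, knob up, on the board. The grey thermometer's display front edge runs (188,276)-(245,268) in the crop, and the stand foot centre is about (215,172). The pan mark is at (637,407) in the lower-right crop.

Run:
```python
from h import *
np.set_printoptions(precision=4,suppress=True)
W=lambda x,y:(x*.6+150,y*.6+60)
for z,p,q in((.19,(188,276),(245,268)),(.2,(190,252),(243,245)),(.19,(180,240),(245,240))):
    a,b=at('w3',*W(*p),z),at('w3',*W(*q),z); d=a-b; print(a,b,np.degrees(np.arctan2(-d[0],d[1])),np.linalg.norm(d))
print('foot',at('w3',*W(215.5,172),.004), 'pix of axis',[((proj('w3',[.663,-.195,z])-[150,60])/.6) for z in(0,.1,.21)])
print('mark',at('s3',325.6,205.4,.054))
# mark, top view: brightest blob near predicted
c=proj('t3',at('s3',325.6,205.4,.054)); print(c)
for f in('t3','s3'):
    c=proj(f,at('s3',325.6,205.4,.054)).astype(int)
    i=cv2.cvtColor(cv2.imread(f'pics/{f}.png'),6)[c[1]-25:c[1]+25,c[0]-25:c[0]+25]
    m=(i>105).astype('u1'); n,l,s,ce=cv2.connectedComponentsWithStats(m)
    for k in range(1,n):
        if s[k,4]>40: print(f,s[k],ce[k]+c-25,at(f,*(ce[k]+c-25),.054))
cv2.imwrite('pics/m4.png',np.hstack([cv2.resize(cv2.imread('pics/t3.png')[115:235,150:280],(390,360)),cv2.resize(cv2.imread('pics/t3.png')[115:235,295:425],(390,360))]))
```

```text
[ 0.6403 -0.1857  0.19  ] [ 0.6517 -0.2126  0.19  ] 22.908232603858444 0.02923690801368108
[ 0.6565 -0.1833  0.2   ] [ 0.6663 -0.2071  0.2   ] 22.299108637720302 0.025711354937327763
[ 0.658  -0.1774  0.19  ] [ 0.666  -0.2087  0.19  ] 14.384027635024491 0.032328271844599805
foot [ 0.663  -0.1942  0.004 ] pix of axis [array([216.403 , 171.3654]), array([216.5722, 198.4361]), array([216.9066, 251.9206])]
mark [0.6451 0.1553 0.054 ]
[216.9935 178.3268]
t3 [ 18  18  18  18 249] [217.5382 179.506 ] [0.6417 0.1538 0.054 ]
s3 [ 16  18  18  15 212] [324.8113 204.9009] [0.6425 0.1549 0.054 ]
```

View pics/m4.png

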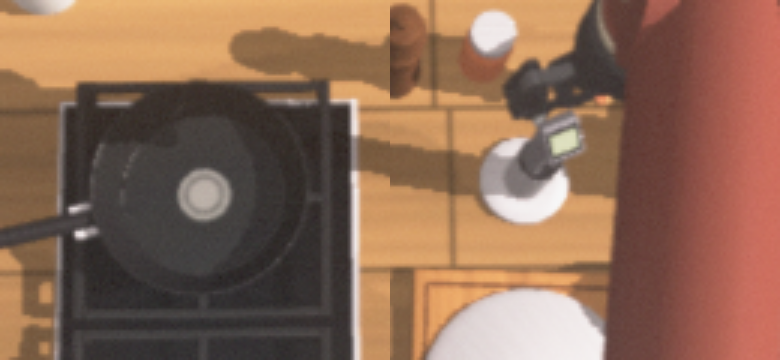

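The mark is centred at (204,195) in the left crop, about (0.642,0.154). The thermometer axis is at (0.663,-0.195), yaw about 22°, so I turn the gripper +8° and descend.

```bash
python3 -m creep '[{"rx":0,"ry":0,"rz":4,"tx":1,"ty":0,"tz":-20,"jaw":1},{"rx":0,"ry":0,"rz":8,"tx":1,"ty":0,"tz":-50,"jaw":1},{"rx":0,"ry":0,"rz":8,"tx":1,"ty":0,"tz":-80,"jaw":1},{"rx":0,"ry":0,"rz":8,"tx":1,"ty":0,"tz":-110,"jaw":1},{"rx":0,"ry":0,"rz":8,"tx":1,"ty":0,"tz":-132,"jaw":1},{"rx":0,"ry":0,"rz":8,"tx":1,"ty":0,"tz":-143,"jaw":1},{"rx":0,"ry":0,"rz":8,"tx":1,"ty":0,"tz":-143,"jaw":1},{"rx":0,"ry":0,"rz":8,"tx":1,"ty":0,"tz":-143,"jaw":0.2}]' 50
python3 -m creep '[{"rx":0,"ry":0,"rz":0,"tx":0,"ty":0,"tz":0,"jaw":0},{"rx":0,"ry":0,"rz":0,"tx":0,"ty":0,"tz":0,"jaw":-0.1},{"rx":0,"ry":0,"rz":0,"tx":0,"ty":0,"tz":0,"jaw":-0.2},{"rx":0,"ry":0,"rz":0,"tx":0,"ty":0,"tz":0,"jaw":-0.4},{"rx":0,"ry":0,"rz":0,"tx":0,"ty":0,"tz":0,"jaw":-1},{"rx":0,"ry":0,"rz":0,"tx":0,"ty":0,"tz":0,"jaw":-1},{"rx":0,"ry":0,"rz":0,"tx":0,"ty":0,"tz":0,"jaw":-1}]'
```

```text
clock: 12.32
position: [0.6646, -0.1947, 0.1814]
tool_rot: [0.0, 0.981, 0.194, 0.001]
force: [0.7, -0.1, -0.8]
grip_width: 0.0696
gripper_force: 0.0
clock: 13.2
position: [0.6641, -0.1937, 0.1804]
tool_rot: [-0.0, 0.981, 0.195, 0.0]
force: [-1.6, 3.0, 4.3]
grip_width: 0.0335
gripper_force: 50.2
```

```bash
python3 -m creep '[{"rx":0,"ry":0,"rz":0,"tx":0,"ty":0,"tz":6,"jaw":-1},{"rx":0,"ry":0,"rz":0,"tx":0,"ty":0,"tz":20,"jaw":-1},{"rx":0,"ry":0,"rz":0,"tx":0,"ty":0,"tz":40,"jaw":-1},{"rx":0,"ry":0,"rz":0,"tx":0,"ty":0,"tz":65,"jaw":-1},{"rx":0,"ry":0,"rz":0,"tx":0,"ty":0,"tz":95,"jaw":-1},{"rx":0,"ry":0,"rz":0,"tx":0,"ty":0,"tz":125,"jaw":-1},{"rx":0,"ry":0,"rz":0,"tx":0,"ty":0,"tz":143,"jaw":-1},{"rx":0,"ry":0,"rz":0,"tx":0,"ty":0,"tz":148,"jaw":-1}]'
python3 -m creep '[{"rx":0,"ry":0,"rz":-1,"tx":0,"ty":12,"tz":0,"jaw":-1},{"rx":0,"ry":0,"rz":-3.5,"tx":-3,"ty":45,"tz":0,"jaw":-1},{"rx":0,"ry":0,"rz":-7,"tx":-6,"ty":90,"tz":0,"jaw":-1},{"rx":0,"ry":0,"rz":-10.5,"tx":-9,"ty":140,"tz":0,"jaw":-1},{"rx":0,"ry":0,"rz":-14,"tx":-12,"ty":190,"tz":0,"jaw":-1},{"rx":0,"ry":0,"rz":-17.5,"tx":-15,"ty":240,"tz":0,"jaw":-1},{"rx":0,"ry":0,"rz":-20,"tx":-18,"ty":285,"tz":0,"jaw":-1},{"rx":0,"ry":0,"rz":-22,"tx":-20,"ty":325,"tz":0,"jaw":-1}]'
python3 -m creep '[{"rx":0,"ry":0,"rz":-0.5,"tx":-2,"ty":18,"tz":0,"jaw":-1},{"rx":0,"ry":0,"rz":-0.5,"tx":-2,"ty":23,"tz":0,"jaw":-1},{"rx":0,"ry":0,"rz":-0.5,"tx":-2,"ty":23,"tz":0,"jaw":-1},{"rx":0,"ry":0,"rz":-0.5,"tx":-2,"ty":23,"tz":0,"jaw":-1},{"rx":0,"ry":0,"rz":-0.5,"tx":-2,"ty":23,"tz":0,"jaw":-1}]'
python3 - <<'E'
from h import *
shot('top','t5'); shot('scene','s5'); s=robot.observe(); print(s['position'],s['tool_rot'])
a=cv2.imread('pics/s5.png'); b=cv2.imread('pics/t5.png')
cv2.imwrite('pics/m5.png',np.hstack([cv2.resize(a[90:250,270:400],(455,560),interpolation=2),cv2.resize(b[120:240,170:250],(345,560),interpolation=2)]))
E
```

```text
clock: 14.2
position: [0.6644, -0.1953, 0.3301]
tool_rot: [0.001, 0.981, 0.194, 0.002]
force: [0.1, 0.4, -1.2]
grip_width: 0.0333
gripper_force: 49.7
clock: 15.2
position: [0.6426, 0.1336, 0.3266]
tool_rot: [-0.0, 1.0, 0.004, -0.001]
force: [-0.5, -1.0, -1.7]
grip_width: 0.0336
gripper_force: 49.8
clock: 15.82
position: [0.6423, 0.1518, 0.3281]
tool_rot: [0.0, 1.0, -0.002, 0.0]
force: [-1.4, -0.5, -1.7]
grip_width: 0.0335
gripper_force: 49.9
[0.64213119 0.15259422 0.32807202] [ 9.54434923e-05  9.99999165e-01 -1.28694450e-03  6.75490162e-05]
```

View pics/m5.png

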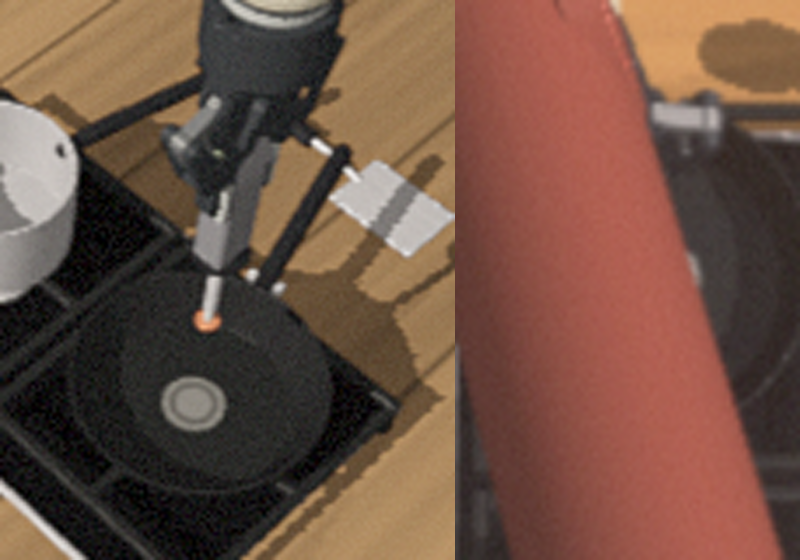

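The orange probe head is at (206,320) in the left crop, and the mark is centred at (193,404). I'll compare the head with where a vertical axis would put it.

Run:
```python
from h import *
X=[.6421,.1526]
for z in(.328,.248,.168):
    p=proj('s5',X+[z]); print(z,p,(p-[270,90])*3.5)
i=cv2.imread('pics/s5.png').astype(int)
m=((i[:,:,2]-i[:,:,0]>60)&(i[:,:,2]>150)).astype('u1'); m[:165]=0;m[195:]=0;m[:,:315]=0;m[:,342:]=0
y,x=np.nonzero(m); print(len(x),x.mean(),y.mean(),at('s5',x.mean(),y.mean(),.168))
p=proj('s5',[.642,.154,.054]);print((p-[270,90])*3.5)
print(at('s5',270+193/3.5,90+404/3.5,.054))
```

```text
0.328 [337.56870224 139.36421642] [236.49045783 172.77475746]
0.248 [332.97773799 161.86901116] [220.42208297 251.54153905]
0.168 [328.98473622 181.44260843] [206.44657676 320.04912951]
21 328.57142857142856 181.52380952380952 [0.64156145 0.15167759 0.168     ]
[190.54977441 402.41827734]
[0.64427653 0.15432592 0.054     ]
```

The thermometer hangs vertical, with its tip within about 1 mm of the prediction. Shifting (+1,+2) mm and descending.

```bash
python3 -m creep '[{"rx":0,"ry":0,"rz":0,"tx":1,"ty":2,"tz":-10,"jaw":-1},{"rx":0,"ry":0,"rz":0,"tx":1,"ty":2,"tz":-30,"jaw":-1},{"rx":0,"ry":0,"rz":0,"tx":1,"ty":2,"tz":-55,"jaw":-1},{"rx":0,"ry":0,"rz":0,"tx":1,"ty":2,"tz":-80,"jaw":-1},{"rx":0,"ry":0,"rz":0,"tx":1,"ty":2,"tz":-98,"jaw":-1},{"rx":0,"ry":0,"rz":0,"tx":1,"ty":2,"tz":-107,"jaw":-1},{"rx":0,"ry":0,"rz":0,"tx":1,"ty":2,"tz":-110,"jaw":-1},{"rx":0,"ry":0,"rz":0,"tx":1,"ty":2,"tz":-110,"jaw":-1}]'
python3 - <<'E'
from h import *
shot('scene','s6'); s=robot.observe(); print(s['position'],s['tool_rot'],s['force'])
print(at('s6',*proj('s6',[.643,.1545,.054]),.054))
i=cv2.imread('pics/s6.png').astype(int)
m=((i[:,:,2]-i[:,:,0]>60)&(i[:,:,2]>150)).astype('u1'); m[:190]=0;m[225:]=0;m[:,:310]=0;m[:,342:]=0
y,x=np.nonzero(m); print(len(x),at('s6',x.mean(),y.mean(),s['position'][2]-.160))
E
```

```text
clock: 16.92
position: [0.6433, 0.1557, 0.2184]
tool_rot: [-0.0, 1.0, -0.001, 0.0]
force: [0.2, 0.3, -1.4]
grip_width: 0.0331
gripper_force: 49.9
[0.64341661 0.15568972 0.21877652] [-2.45756291e-04  9.99999462e-01 -6.26980210e-04  7.89521009e-04] [-0.0628834   0.49895628 -0.41048874]
[0.643  0.1545 0.054 ]
21 [0.643411   0.15488064 0.05877652]
```

```bash
python3 -m creep '[{"rx":0,"ry":0,"rz":0,"tx":0,"ty":-1,"tz":-2,"jaw":-1},{"rx":0,"ry":0,"rz":0,"tx":0,"ty":-1,"tz":-4,"jaw":-1},{"rx":0,"ry":0,"rz":0,"tx":0,"ty":-1,"tz":-6,"jaw":-1},{"rx":0,"ry":0,"rz":0,"tx":0,"ty":-1,"tz":-6,"jaw":-1},{"rx":0,"ry":0,"rz":0,"tx":0,"ty":-1,"tz":-6,"jaw":-1}]'
python3 -m creep '[{"rx":0,"ry":0,"rz":0,"tx":0,"ty":0,"tz":-1,"jaw":-1},{"rx":0,"ry":0,"rz":0,"tx":0,"ty":0,"tz":-2,"jaw":-1},{"rx":0,"ry":0,"rz":0,"tx":0,"ty":0,"tz":-2,"jaw":-1},{"rx":0,"ry":0,"rz":0,"tx":0,"ty":0,"tz":-2,"jaw":-1}]'
```

```text
clock: 17.6
position: [0.6432, 0.1544, 0.2125]
tool_rot: [0.0, 1.0, -0.001, 0.0]
force: [0.5, -0.2, 2.1]
grip_width: 0.0337
gripper_force: 50.3
clock: 18.1
position: [0.6432, 0.1544, 0.2103]
tool_rot: [-0.0, 1.0, -0.001, 0.0]
force: [-0.8, -0.3, 2.7]
grip_width: 0.0334
gripper_force: 50.5
```

```bash
python3 -m creep '[{"rx":0,"ry":0,"rz":0,"tx":0,"ty":0,"tz":-1,"jaw":-1},{"rx":0,"ry":0,"rz":0,"tx":0,"ty":0,"tz":-1,"jaw":-1},{"rx":0,"ry":0,"rz":0,"tx":0,"ty":0,"tz":-1,"jaw":-1},{"rx":0,"ry":0,"rz":0,"tx":0,"ty":0,"tz":-1,"jaw":-1}]'
python3 - <<'E'
from h import *
F=[]
for k in range(8): 
    shot('scene','s7'); F.append(robot.observe()['force'])
print(np.mean(F,0),robot.observe()['position'])
crop('s7','m7',260,80,400,250,3.5)
E
```

```text
clock: 18.6
position: [0.6432, 0.1545, 0.2092]
tool_rot: [-0.0, 1.0, -0.001, 0.0]
force: [0.3, -0.9, 3.9]
grip_width: 0.0338
gripper_force: 50.6
[ 0.54228172 -1.00868151  3.69513268] [0.64312731 0.15450161 0.20906892]
```

View pics/m7.png

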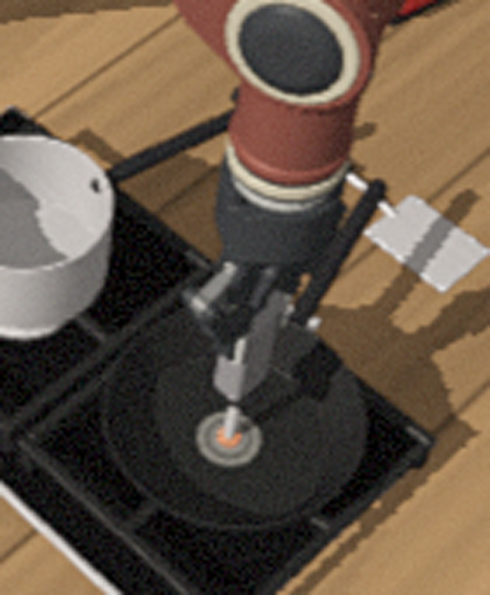

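The orange head sits in the middle of the mark at (229,438), upright, pressing about 5 N (3.7 N measured plus about 1.4 N of its weight). That is roughly half of the head's travel. Handing in.

```bash
python3 -c "
from workcell import job; print(job.job_done())"
```

```text
the job is handed in; nothing more can be done
None
```

I handed in the job at about 19 s: the lid lies flat, knob up, on the board, and the arm is holding the thermometer upright on the pan mark, display turned to the hob's front, pressed in about half way with roughly 5 N.

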